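# Clamp a relay with three clicks of the dial

## Task

Stand the yellow relay upright in the nest of the blue bench clamp and let go of it. Then turn the clamp's dial clockwise by exactly three clicks, counted by feel once its free play is taken up, so that the pad holds the relay firmly without cracking it. Leave the dial and the relay released and do not disturb the other things.

Things in the scene. Friction and masses are not known exactly. Their poses are not given: they have to be found in the camera images.
- relay_center (a point): centre of the yellow relay with a black foot: a loose block 34 mm along its x, 28 mm along its y, 50 mm tall (z up), about 70 g; the point lies 25 mm above its underside. Either way round fits.
- nest (a point): centre of the nest floor of the blue bench clamp (screwed down), 12 mm above the bench; x points from the dial to the anvil, z up. The relay stands here with its x along this x. The opening is 39 mm along x, between the orange pad and the anvil, and 35 mm along y, between two lips 5 mm high. Nothing else stands beside the nest in y; the base plate is 90 mm wide.
- anvil (a point): middle of the steel anvil's face, 19.5 mm from the nest along its x and 17 mm above the nest floor; the anvil is 20 mm thick, 50 mm wide, its top 34 mm above the nest floor. Axes as the nest's. The tightened clamp slides the relay against this face.
- pad: orange spring pad, 26 mm wide, 22 mm tall; origin: centre of its face, 16 mm above the nest floor, 19.5 mm from the nest along -x when open; x points to the anvil. Each click drives a hidden 1.5 N/mm spring behind it 3.1 mm on. From fully open: two clicks hardly hold the relay (about 2 N), three hold it with about 6.5 N, four (about 11 N) crack it.
- dial_grip (a point): point fixed in the clamp on the dial's upright axis, 60 mm above the bench, where the middle of the finger pads should be; it does not turn, axes as the nest's, 100 mm from the nest along -x. The dial: a round black ribbed knob, diameter 50 mm, from 39 to 75 mm above the bench, grip at any yaw, on a blue housing 97 x 84 mm, top 36 mm above the bench. Clockwise from above tightens.
- dial_top (a point): middle of the dial's top, fixed in the clamp, 75 mm above the bench. The worn dial sits loose on its shaft: it first turns freely (under 0.03 N m) by an unknown 5 to 92 degrees. Then each click, 18 degrees apart, is a bump: torque climbs over 9 degrees to 0.5-0.75 N m, then drops at once to nothing as the shaft snaps into the next notch; the dial is then free for 9 degrees. Notches hold the shaft when the dial is let go.
- spray_can_mid (a point): middle of a standing red spray can, 60 mm in diameter, 170 mm tall; bystander
- screwdriver_grip (a point): handle of a lying screwdriver with red handle, 190 mm long along its x; bystander
- blue_module: blue box lying flat, 50 x 40 x 22 mm, with a black plug; origin at the centre of its underside; bystander
Things that resemble listed ones, but are neither listed nor needed, are in the scene too. What is shaped like the part that bears nest but purple or turquoise is not meant.

How it is judged:
On the way:
1. the relay stands released in the nest, not yet pressed by the pad (x of relay_center in the frame of nest between -0.006 and 0.006 m and y of relay_center in the frame of nest between -0.006 and 0.006 m and z of relay_center in the frame of nest between 0.02 and 0.029 m and angle between relay_center's own z axis and vertical below 0.1 rad and angle between the x axis of relay_center and the x axis of nest, either way round below 0.15 rad and contact force between the fingers and anything else below 0.1 N and contact force between pad and anything else below 2 N), for 0.2 s.
At the end, for the whole second after the job is handed in: The relay stands upright in the nest (within 6 mm of its centre in x and y, on the floor within 5 mm, tilt under 0.1 rad, lined up within 0.15 rad), at rest, and the pad presses it with 4.5 to 9 N, which three clicks give (two give about 2 N, four about 11 N) (x of relay_center in the frame of nest between -0.006 and 0.006 m and y of relay_center in the frame of nest between -0.006 and 0.006 m and z of relay_center in the frame of nest between 0.02 and 0.029 m and angle between relay_center's own z axis and vertical below 0.1 rad and angle between the x axis of relay_center and the x axis of nest, either way round below 0.15 rad and contact force between pad and anything else between 4.5 and 9 N and linear speed of pad below 0.01 m/s); the robot touches nothing.
It fails at once if the pad is pressed with more than 9.5 N: the relay is cracked (contact force between pad and anything else above 9.5 N).
It fails at once if a bystander is moved by more than 25 mm (distance of any of spray_can_mid, screwdriver_grip, blue_module from where it was at the start of the episode above 0.025 m).
It also fails if it takes over 72 s, if anything falls off the work surface, if the arm or the gripper's body presses on something with over 40 N, if the wrist force passes 120 N, or if a joint passes its speed limit or range.

## Robot

A 6-joint arm with a two-finger parallel gripper is mounted at the origin on the work surface. World frame = base frame: x ahead of the robot, y to its left, z up, the work surface at z = 0. Lengths are in m, angles in rad, forces in N, time in s.
With the tool pointing down it reaches from about 0.4 to 0.825 m from the base axis. Payload 7 kg.
Tool frame: the origin (TCP) lies midway between the tips of the shut fingers; the grasp point (between the pads) lies 19 mm behind it; z points along the fingers, y is the line along which they close (so a half turn about z gives the same grasp; the last joint's range is limited). The gripper opens to 85 mm and grips with 20 to 120 N. Pads are 22 mm wide; open, the fingers measure 114 mm over their backs; the gripper's body (76 mm by 85 mm) begins 54 mm behind the grasp point. The pads swing forward as they close: fully open they stand 13 mm farther back than shut.
Start: joints at [-1.04, 0.359, 0.012, 0, -1.224, -0.288], TCP at [0.162, -0.655, 0.231] pointing down, gripper open.
Joint ranges: [-3.07, 3.07], [-1.43, 2.12], [-1.02, 1.25], [-3.03, 1.67], [-3.05, -0], [-3.03, 3.03]. Speed limits (rad/s): [2.39, 2.39, 3.01, 3.14, 3.14, 3.14].

## Interface

Orientations are given as a unit quaternion [x, y, z, w].
In Python, from plant import read_state, get_image, hand_in gives the robot as it stands. The module is installed in compiled form; this text tells all that it offers.
- The arm moves only by the tool arm_command, never from a script. Its argument "plan" is a list of rows, each a list of 5 numbers: the finger opening in cm, from 0 to 8.54, then the shift along the tool's x, y, z in cm, then the turn about the tool's z in degrees. A call has 1 to 10 rows; each row is the pose to reach, as a shift and turn from the pose commanded when the call began, along the tool's axes at that moment; what a row does not reach only later rows make up. A row lasts 1/8 s, in which the tool goes at most 62.5 mm and 10.7 degrees, less where a joint would pass 70% of its speed; a pose out of reach is approached as far as the arm can. A call with a gripper value outside its range is refused whole. The fingers move at their own pace and stop on an object; the grip force is fixed at half the most. Time passes only in rows, so rows that repeat a pose let the fingers close. It gives the time, the measured TCP pose, the force, the opening and the grip force at its end, in the units of the state.
- read_state(): the state, without advancing time (a new reading comes with each control period).
- get_image(name): name is "side" or "top"; returns a dict with "pixels" (400x640x3 uint8, red, green, blue), "fx", "fy", "cx", "cy" (pixels), "T" (4x4, takes a point from camera to world coordinates). Camera axes: x right, y down, z forward; pixel columns grow to the right and rows downward; lengths in m; the calibration is good to about 2 mm. A picture is of the moment at which its call begins. There is no depth.
- hand_in(): hands the job in; it is judged then, once.
The state is a dict: "time_s": time; "joint_pos": joint angles; "qd": joint speeds; "tau": joint torques, N m; "position": TCP position; "ee_rot": TCP orientation; "wrist_force": force on the tool from outside, world axes, zero at the start; "torque": the same for the moment, N m; "finger_gap": finger opening in m; "finger_force": force on a finger pad.
Only numpy, scipy, OpenCV 4.12 (cv2) and the standard library are available. Lean on these libraries where they do the work, as an engineer would, in place of code of your own. Each camera call takes 0.05 s, during which the arm holds its last target. There are 200 camera calls.

## Working session

There is one attempt and no reset: what is moved stays moved. The work goes in short steps, Python scripts to look and compute and a tool call to move; the robot and the scene stay as the last step left them, time stands still between calls to the robot, and variables do not carry over. Pictures are saved under pics/ and viewed, at most 10 in all, crops included, and the job is handed in when it is done.

Besides the shell and the picture viewer there is one more tool, called by a JSON object that holds its "op" and its "data", one argument or row to a line. arm_command: Moves the arm, as the interface text tells. Its arguments: {"type":"object","properties":{"plan":{"type":"array","items":{"type":"array","items":{"type":"number"}}}},"required":["plan"]}

```bash
mkdir -p pics; cat > h.py <<'E'
import numpy as np, cv2
from plant import read_state, get_image, hand_in
def ray(im,u,v,z):
    T=im["T"]; d=T[:3,:3]@np.array([(u-im["cx"])/im["fx"],(v-im["cy"])/im["fy"],1]); o=T[:3,3]
    return o+d*(z-o[2])/d[2]
def save(im,n): cv2.imwrite("pics/"+n,im["pixels"][:,:,::-1])
def proj(im,p):
    q=np.linalg.inv(im["T"])@np.append(p,1); return im["fx"]*q[0]/q[2]+im["cx"],im["fy"]*q[1]/q[2]+im["cy"]
E
python3 - <<'E'
from h import *
a=get_image("top");b=get_image("side");save(a,"top1.png");save(b,"side1.png")
for i in(a,b):print(i["fx"],i["cx"],i["cy"],i["T"].round(3).tolist())
s=read_state();print(s)
E
```

```text
495.7507709300253 314.5176307666162 195.30368026879987 [[-0.008, -0.981, 0.195, 0.316], [-1.0, 0.012, 0.023, 0.06], [-0.025, -0.195, -0.981, 1.3], [0.0, 0.0, 0.0, 1.0]]
374.22656909067086 319.0898703645946 201.93834387221304 [[-0.914, -0.237, 0.329, 0.235], [-0.406, 0.52, -0.751, 0.829], [0.006, -0.82, -0.572, 0.624], [0.0, 0.0, 0.0, 1.0]]
{'time_s': 0.1, 'joint_pos': array([-1.03991587e+00,  3.59310692e-01,  1.11634952e-02, -2.88618991e-04,
       -1.22409427e+00, -2.88099374e-01]), 'qd': array([-0.00115824, -0.001455  ,  0.00280253,  0.00057015, -0.00042035,
        0.00075711]), 'tau': array([-3.99516866e-03, -5.84763622e+01,  2.94109297e+01,  6.95447266e+00,
       -3.09664916e-03, -4.88247693e-06]), 'position': array([ 0.16214075, -0.65480413,  0.23046958]), 'ee_rot': array([-1.21043827e-01,  9.92646892e-01,  7.16851370e-04, -1.63214809e-04]), 'wrist_force': array([0.02116911, 0.751806  , 0.51969476]), 'torque': array([-0.01754928,  0.00066354, -0.05342854]), 'finger_force': 0.0, 'finger_gap': 0.08557948904670717}
```

View pics/top1.png

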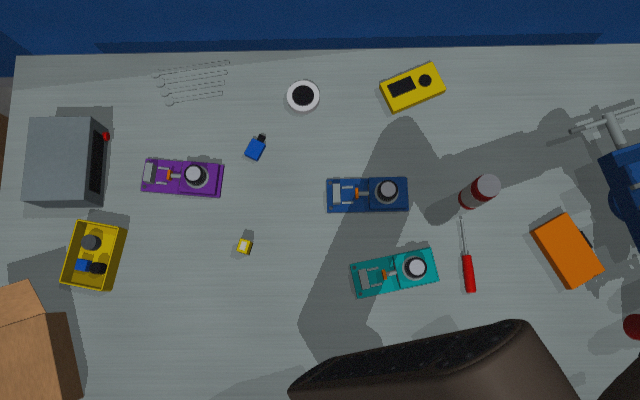

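View pics/side1.png

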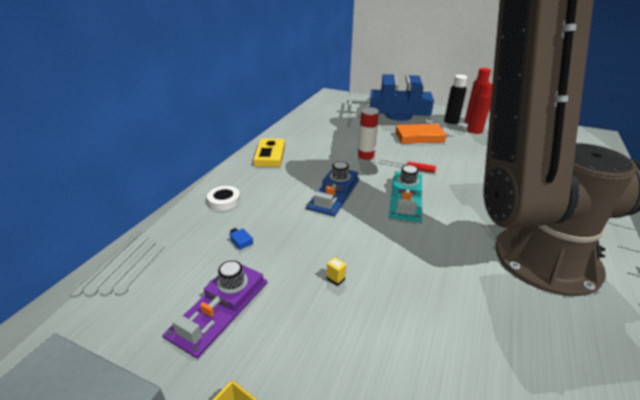

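The top view shows the blue clamp at about (367,195), with its dial at (388,191) and its anvil on the left near (344,194). The relay is at (245,246). Other candidates are:
- **Clamps:** the purple clamp (182,177) and the turquoise clamp (394,272) are the wrong colour.
- **Yellow things:** the yellow meter (412,87) and yellow bin (93,255) are far too large. Only the block at (245,246), side view (336,271), is relay-sized with a black foot.

Next I'll confirm with a crop and measure.

```bash
cat >> h.py <<'E'
def blob(im,lo,hi,box):
    h=cv2.cvtColor(im["pixels"],cv2.COLOR_RGB2HSV); m=cv2.inRange(h,lo,hi); k=np.zeros_like(m); x0,y0,x1,y1=box; k[y0:y1,x0:x1]=m[y0:y1,x0:x1]
    c=max(cv2.findContours(k,cv2.RETR_EXTERNAL,cv2.CHAIN_APPROX_NONE)[0],key=cv2.contourArea); return c
E
python3 - <<'E'
from h import *
a=get_image("top");b=get_image("side");P=a["pixels"][:,:,::-1];Q=b["pixels"][:,:,::-1]
f=lambda p,x,y,w,h,s:cv2.resize(p[y:y+h,x:x+w],(w*s,h*s),interpolation=cv2.INTER_CUBIC)
o=np.zeros((600,800,3),np.uint8)
o[:300,:600]=f(P,320,165,100,50,6)
o[300:600,:300]=f(P,225,226,50,50,6)
o[300:600,300:600]=f(Q,300,155,60,60,5)
o[300:500,600:800]=f(Q,316,250,40,40,5)
cv2.imwrite("pics/crop.png",o)
c=blob(a,(18,90,60),(35,255,255),(228,228,262,264));print("yellow",cv2.minAreaRect(c),cv2.contourArea(c))
c=blob(a,(100,120,40),(125,255,255),(318,165,420,222));r=cv2.minAreaRect(c);print("blue",r,cv2.boxPoints(r).round(1).tolist())
E
```

```text
yellow ((244.0000457763672, 246.00001525878906), (13.281564712524414, 13.914020538330078), 18.434947967529297) 163.5
blue ((367.06787109375, 194.24038696289062), (33.92382049560547, 81.23542785644531), 88.26429748535156) [[326.0, 178.5], [407.20001220703125, 176.10000610351562], [408.20001220703125, 210.0], [327.0, 212.39999389648438]]
```

View pics/crop.png

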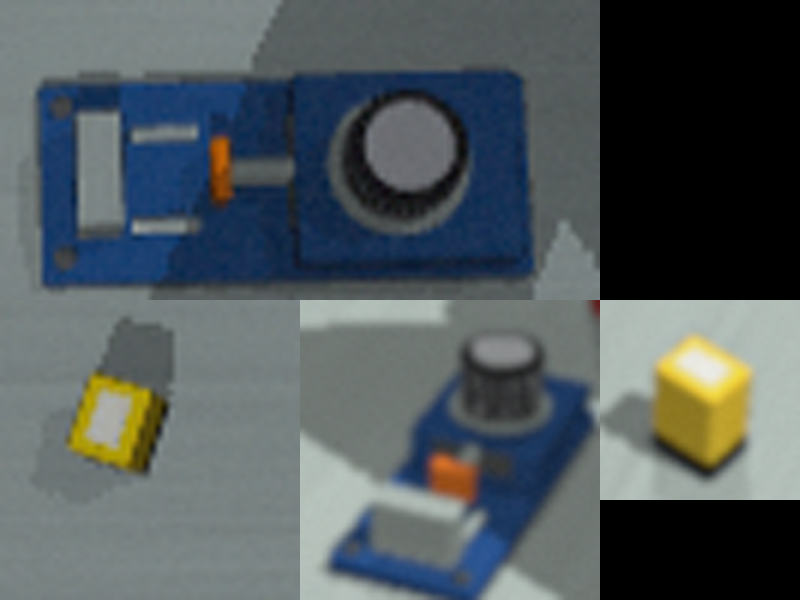

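The crop confirms the yellow block with a black foot and a white label on top. It also confirms the blue clamp, with the anvil left, the pad in the middle and the dial right. Lip centres are at about (347.5,187.3) and (347.5,202.7), and the dial top is at (388.3,189.2).

```bash
cat >> h.py <<'E'
def goto(p,psi=None,grasp=False):
    "shift (cm, tool axes) and turn (deg) to bring TCP to p, tool-y at world angle psi (mod 180)"
    from scipy.spatial.transform import Rotation as R
    s=read_state(); M=R.from_quat(s["ee_rot"]).as_matrix(); d=M.T@(np.array(p)-s["position"])*100
    cur=np.degrees(np.arctan2(M[1,1],M[0,1])); t=None if psi is None else (cur-psi+90)%180-90
    print("shift",d.round(2),"turn",t,"cur psi",cur.round(2),"j6",s["joint_pos"][5].round(2),"tcp",s["position"].round(4))
E
python3 - <<'E'
from h import *
a=get_image("top");b=get_image("side")
s=6
def lab(box,lo,hi,z,zc,im=a):
    x0,y0,x1,y1=box; p=cv2.resize(im["pixels"][y0:y1,x0:x1],None,fx=s,fy=s,interpolation=cv2.INTER_CUBIC)
    m=cv2.inRange(cv2.cvtColor(p,cv2.COLOR_RGB2HSV),lo,hi); c=max(cv2.findContours(m,0,1)[0],key=cv2.contourArea)
    q=(c[:,0,:]+.5)/s-.5+[x0,y0]; w=np.array([ray(im,u,v,z)[:2] for u,v in q],np.float32)
    return cv2.minAreaRect(w),cv2.minAreaRect(q.astype(np.float32))
print("label",lab((234,234,254,258),(0,0,120),(179,70,255),.05,0))
print("yellow",lab((230,230,260,262),(18,90,60),(35,255,255),.05,0))
print("dialtop",lab((376,176,402,202),(0,0,110),(179,60,255),.075,0))
W=lambda im,u,v,z:ray(im,u,v,z).round(4)
print("yellow top corners",[W(a,225+x/6-.4,226+(y-300)/6-.4,.05) for x,y in((95,375),(162,400),(133,472),(68,445))])
print("lips",W(a,347.1,186.9,.017),W(a,347.1,202.3,.017)); print("ring",W(a,386.4,191.8,.036))
print("anvil",W(a,336.2,193.,.046),"pad",W(a,356.4,193,.03))
print("base L",W(a,326,178.3,.012),W(a,326.8,212.5,.012),"R low",W(a,408,211,.03))
print("side: relay label",W(b,316+703/5-600/5,250+(366-300)/5,.05),"dialtop",W(b,300+203/5,155+50/5,.075))
E
```

```text
label (((0.4540731608867645, 0.28459617495536804), (0.021719826385378838, 0.027534982189536095), 89.42906951904297), ((237.8333282470703, 239.0), (10.833343505859375, 8.5), 90.0))
yellow (((0.4365019202232361, 0.2679983079433441), (0.03592139482498169, 0.03627651184797287), 72.20402526855469), ((244.03334045410156, 245.90000915527344), (14.01944351196289, 14.44106388092041), 18.434947967529297))
dialtop (((0.5741839408874512, -0.09625184535980225), (0.03427384793758392, 0.03517039492726326), 88.0782699584961), ((387.75, 188.75), (13.666656494140625, 13.66668701171875), 90.0))
yellow top corners [array([0.4563, 0.2776, 0.05  ]), array([0.4454, 0.249 , 0.05  ]), array([0.4152, 0.2607, 0.05  ]), array([0.4268, 0.2884, 0.05  ])]
lips [0.5927 0.0032 0.017 ] [0.5513 0.0041 0.017 ]
ring [ 0.5743 -0.0974  0.036 ]
anvil [0.5707 0.0329 0.046 ] pad [ 0.5733 -0.0201  0.03  ]
base L [0.618  0.0587 0.012 ] [0.5256 0.0577 0.012 ] R low [ 0.5242 -0.152   0.03  ]
side: relay label [0.4362 0.2711 0.05  ] dialtop [ 0.5708 -0.0966  0.075 ]
```

```bash
python3 - <<'E'
from h import *
goto((.47,-.35,.25),70);goto((.5,.05,.25),70);goto((.436,.269,.15),70)
E
```

```text
shift [-37.21  22.21  -1.89] turn 33.909659409348706 cur psi 103.91 j6 -0.29 tcp [ 0.1622 -0.6551  0.231 ]
shift [-49.74  60.32  -1.87] turn 33.909659409348706 cur psi 103.91 j6 -0.29 tcp [ 0.1622 -0.6551  0.231 ]
shift [-48.79  83.11   8.14] turn 33.909659409348706 cur psi 103.91 j6 -0.29 tcp [ 0.1622 -0.6551  0.231 ]
```

{"op": "arm_command", "data": {
  "plan": [
    [8.5,-6,3.5,-2,5],
    [8.5,-12,7,-2,10],
    [8.5,-18,10.5,-2,15],
    [8.5,-24,14,-2,20],
    [8.5,-30,18,-2,25],
    [8.5,-37,22,-2,30],
    [8.5,-40,30,-2,34],
    [8.5,-43,38,-2,34],
    [8.5,-46,46,-2,34],
    [8.5,-48,52,-2,34]
  ]
}}

```text
time_s: 1.55
position: [0.4863, -0.1495, 0.2515]
ee_rot: [0.174, 0.985, 0.0, 0.0]
wrist_force: [1.4, 0.7, 0.0]
finger_gap: 0.0854
finger_force: 0.0
```

```bash
python3 - <<'E'
from h import *
goto((.436,.269,.12),70)
E
```

```text
shift [19.1  37.58 13.14] turn -0.08579279964763487 cur psi 69.91 j6 -2.01 tcp [ 0.4863 -0.1495  0.2515]
```

```bash
python3 - <<'E'
from h import *
print(read_state()["joint_pos"].round(3))
E
```

```text
[ 0.088  0.069 -0.316  0.    -1.185 -2.01 ]
```

{"op": "arm_command", "data": {
  "plan": [
    [8.5,3,6,0,-10],
    [8.5,6,12,0,-20],
    [8.5,9,18,0,-30],
    [8.5,12,24,1,-40],
    [8.5,15,30,3,-50],
    [8.5,18,36,6,-60],
    [8.5,19.1,37.6,9,-70],
    [8.5,19.1,37.6,11,-80],
    [8.5,19.1,37.6,11,-90],
    [8.5,19.1,37.6,11,-100]
  ]
}}

```text
time_s: 2.8
position: [0.4356, 0.2673, 0.1408]
ee_rot: [-0.645, 0.764, -0.0, -0.0]
wrist_force: [-1.1, -0.4, -0.1]
finger_gap: 0.085
finger_force: 0.0
```

{"op": "arm_command", "data": {
  "plan": [
    [8.5,0,0,0,-10],
    [8.5,0,0,0,-20],
    [8.5,0,0,0,-30],
    [8.5,0,0,0,-40],
    [8.5,0,0,0,-50],
    [8.5,0,0,0,-60],
    [8.5,0,0,0,-70],
    [8.5,0,0,0,-80],
    [8.5,0,0,0,-80]
  ]
}}

```text
time_s: 3.92
position: [0.4358, 0.2672, 0.1414]
ee_rot: [0.985, -0.175, 0.0, -0.0]
wrist_force: [-0.2, 0.3, -0.3]
finger_gap: 0.0849
finger_force: 0.0
```

```bash
python3 - <<'E'
from h import *
goto((.436,.269,.015),70)
a=get_image("top");b=get_image("side")
o=np.zeros((480,800,3),np.uint8)
f=lambda im,x,y:cv2.resize(im["pixels"][y:y+120,x:x+100,::-1],(400,480),interpolation=cv2.INTER_CUBIC)
o[:,:400]=f(a,195,180);o[:,400:]=f(b,286,180);cv2.imwrite("pics/hover.png",o)
E
```

```text
shift [-0.04 -0.17 12.64] turn -0.15342072206294688 cur psi -110.15 j6 0.28 tcp [0.4358 0.2672 0.1414]
```

View pics/hover.png

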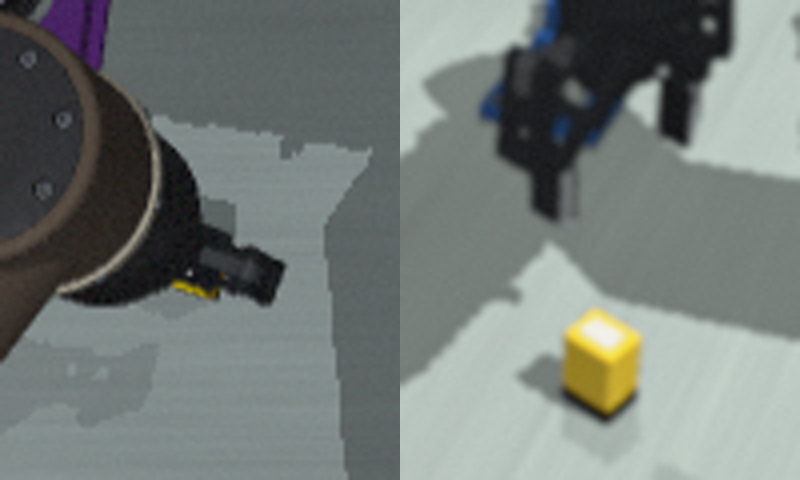

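The hover view shows the open fingers above the relay (side crop (600,350)), with the relay untouched between the finger lines. I'll descend and grip.

{"op": "arm_command", "data": {
  "plan": [
    [8.5,0,-0.1,4,0],
    [8.5,0,-0.1,8,0],
    [8.5,0,-0.1,11,0],
    [8.5,0,-0.1,12.6,0],
    [8.5,0,-0.1,12.6,0],
    [5,0,-0.1,12.6,0],
    [2,0,-0.1,12.6,0],
    [2,0,-0.1,12.6,0],
    [2,0,-0.1,12.6,0],
    [2,0,-0.1,12.6,0]
  ]
}}

```text
time_s: 5.28
position: [0.4366, 0.2687, 0.0162]
ee_rot: [0.985, -0.174, 0.0, -0.001]
wrist_force: [-1.4, -0.0, 7.1]
finger_gap: 0.0273
finger_force: 59.6
```

```bash
python3 - <<'E'
from h import *
goto((.436,.269,.015),70); print(read_state()["finger_force"])
E
```

```text
shift [-0.07 -0.01  0.12] turn -0.07481099685810477 cur psi -110.07 j6 0.28 tcp [0.4366 0.2687 0.0162]
59.61214363574982
```

```bash
python3 - <<'E'
from h import *
goto((.572,.0036,.10),1)
E
```

```text
shift [21.82 20.24 -8.4 ] turn 68.9251890031419 cur psi -110.07 j6 0.28 tcp [0.4366 0.2687 0.0162]
```

{"op": "arm_command", "data": {
  "plan": [
    [2,0,0,-4,0],
    [2,0,0,-8.4,0],
    [2,3,3,-12,9],
    [2,6,6,-12,18],
    [2,10,9,-12,28],
    [2,14,13,-12,38],
    [2,18,17,-12,48],
    [2,21.8,20.2,-12,58],
    [2,21.8,20.2,-10,69],
    [2,21.8,20.2,-8.4,69]
  ]
}}

```text
time_s: 6.52
position: [0.5712, 0.0028, 0.0983]
ee_rot: [0.712, -0.702, -0.0, 0.0]
wrist_force: [-0.1, 0.3, -0.8]
finger_gap: 0.0274
finger_force: 59.2
```

{"op": "arm_command", "data": {
  "plan": [
    [2,0,0,0,0],
    [2,0,0,0,0]
  ]
}}

```text
time_s: 6.78
position: [0.5717, 0.0043, 0.0998]
ee_rot: [0.714, -0.7, 0.0, -0.0]
wrist_force: [-0.7, 0.2, -1.1]
finger_gap: 0.0272
finger_force: 59.2
```

```bash
python3 - <<'E'
from h import *
goto((.572,.0036,.10),1)
b=get_image("side");a=get_image("top")
for n,im in(("s",b),("t",a)):
    u,v=map(int,proj(im,(.572,.0036,.08))); print(n,u,v)
    cv2.imwrite(f"pics/n{n}.png",cv2.resize(im["pixels"][v-50:v+50,u-60:u+60,::-1],(720,600),interpolation=cv2.INTER_CUBIC))
E
```

```text
shift [ 0.07 -0.03 -0.02] turn 0.12703119323214196 cur psi -178.87 j6 -0.33 tcp [0.5717 0.0043 0.0998]
s 327 179
t 348 189
```

View pics/ns.png

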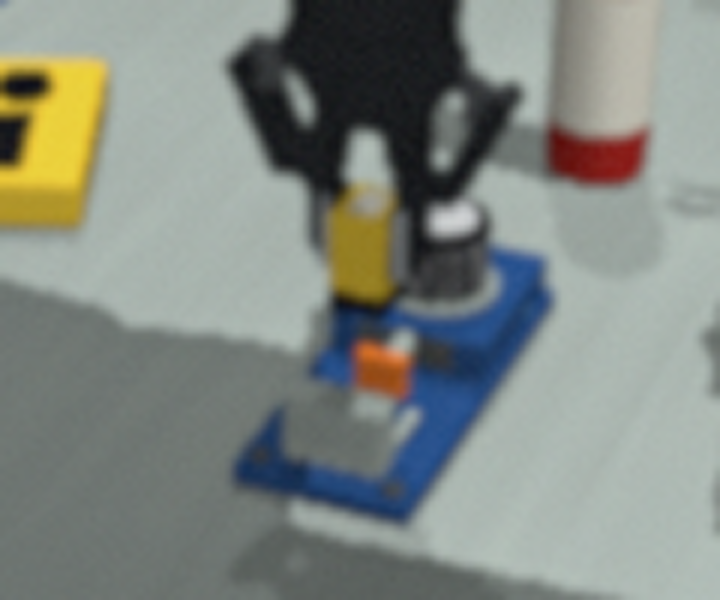

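The side crop shows the relay upright and square in the fingers above the nest. Its front face spans about (330–395, 215–310), the pad is at (383,370) and the anvil at (340,425). I'll check its x offset numerically.

```bash
python3 - <<'E'
from h import *
b=get_image("side");P=b["pixels"].astype(int)
for v in range(158,188): print(v,[tuple(P[v,u].tolist()) for u in (325,328,330)])
# predicted positions for relay centre y = tcp y + d
for d in (-.002,0,.002,.004):
    y=.0043+d
    print(d,"front bottom",np.round(proj(b,(.5717,y+.017,.0836)),2),"front top",np.round(proj(b,(.5717,y+.017,.1336)),2))
print("pad top face ctr",np.round(proj(b,(.5725,.0036-.0195,.039)),2),"anvil far top",np.round(proj(b,(.572,.0036+.0395,.046)),2),"anvil far bottom",np.round(proj(b,(.572,.0431,.012)),2))
for v in range(184,212): print(v,[tuple(P[v,u].tolist()) for u in (322,330)])
E
```

```text
158 [(145, 154, 146), (170, 179, 169), (165, 174, 165)]
159 [(129, 128, 107), (168, 169, 145), (168, 171, 153)]
160 [(125, 113, 68), (165, 161, 131), (162, 161, 134)]
161 [(129, 115, 60), (160, 157, 139), (157, 154, 132)]
162 [(138, 125, 82), (158, 157, 147), (157, 151, 130)]
163 [(138, 126, 85), (152, 149, 136), (158, 148, 115)]
164 [(139, 122, 65), (151, 140, 106), (154, 139, 84)]
165 [(146, 125, 43), (153, 135, 70), (147, 127, 54)]
166 [(150, 126, 32), (151, 129, 41), (140, 119, 34)]
167 [(149, 127, 33), (150, 127, 34), (143, 121, 38)]
168 [(149, 127, 36), (150, 127, 35), (141, 119, 34)]
169 [(148, 127, 35), (150, 126, 36), (143, 121, 39)]
170 [(147, 125, 33), (152, 128, 38), (141, 118, 35)]
171 [(147, 126, 33), (149, 127, 34), (140, 118, 35)]
172 [(148, 127, 35), (150, 128, 35), (141, 119, 37)]
173 [(148, 126, 33), (147, 125, 33), (141, 120, 41)]
174 [(148, 127, 35), (147, 125, 33), (138, 119, 38)]
175 [(149, 126, 34), (150, 127, 35), (140, 119, 37)]
176 [(144, 122, 33), (151, 130, 37), (141, 121, 32)]
177 [(118, 100, 28), (142, 121, 34), (135, 114, 30)]
178 [(75, 62, 21), (110, 
[... 1107 characters left out ...]
(84, 94, 106), (149, 85, 47)]
194 [(91, 97, 95), (146, 110, 90)]
195 [(92, 98, 94), (144, 139, 128)]
196 [(93, 99, 95), (147, 154, 149)]
197 [(98, 104, 100), (147, 159, 153)]
198 [(101, 106, 104), (138, 148, 142)]
199 [(101, 108, 104), (118, 126, 122)]
200 [(100, 107, 103), (110, 119, 115)]
201 [(101, 107, 103), (112, 119, 114)]
202 [(100, 108, 104), (112, 119, 115)]
203 [(102, 109, 106), (112, 119, 115)]
204 [(104, 111, 106), (114, 121, 117)]
205 [(102, 109, 107), (113, 119, 117)]
206 [(91, 101, 112), (111, 119, 119)]
207 [(66, 87, 119), (99, 108, 117)]
208 [(42, 74, 121), (79, 94, 115)]
209 [(38, 74, 123), (60, 80, 110)]
210 [(34, 68, 117), (49, 69, 101)]
211 [(26, 56, 100), (40, 65, 103)]
```

{"op": "arm_command", "data": {
  "plan": [
    [2,0.12,0,0,0],
    [2,0.12,0,2,0],
    [2,0.12,0,3.3,0],
    [2,0.12,0,3.8,0],
    [2,0.12,0,4.2,0],
    [2,0.12,0,4.2,0]
  ]
}}

```text
time_s: 7.68
position: [0.5717, 0.0024, 0.0573]
ee_rot: [0.713, -0.701, 0.0, 0.0]
wrist_force: [0.9, -0.4, 0.4]
finger_gap: 0.0273
finger_force: 59.2
```

{"op": "arm_command", "data": {
  "plan": [
    [2,0,0,0.3,0],
    [2,0,0,0.5,0],
    [2,0,0,0.7,0],
    [2,0,0,0.7,0]
  ]
}}

```text
time_s: 8.18
position: [0.5715, 0.0023, 0.0501]
ee_rot: [0.713, -0.701, -0.0, 0.0]
wrist_force: [-0.4, 0.6, -1.4]
finger_gap: 0.0275
finger_force: 59.2
```

{"op": "arm_command", "data": {
  "plan": [
    [2,0,0,0.4,0],
    [2,0,0,0.8,0],
    [2,0,0,1.2,0],
    [2,0,0,1.6,0],
    [2,0,0,1.9,0],
    [2,0,0,2.05,0],
    [2,0,0,2.05,0],
    [2,0,0,2.05,0]
  ]
}}

```text
time_s: 9.18
position: [0.5717, 0.0024, 0.0299]
ee_rot: [0.713, -0.701, 0.0, -0.0]
wrist_force: [1.1, 1.0, -0.8]
finger_gap: 0.027
finger_force: 59.2
```

```bash
python3 - <<'E'
from h import *
s=read_state();print(s["position"],s["wrist_force"],s["torque"])
E
```

```text
[0.57167064 0.00239063 0.02993742] [ 1.07054208  1.04250649 -0.83885841] [ 0.01561889 -0.00762381  0.03489577]
```

Now lower the last 1.5 mm, then release.

{"op": "arm_command", "data": {
  "plan": [
    [2,0,0,0.1,0],
    [2,0,0,0.17,0],
    [2,0,0,0.17,0]
  ]
}}

```text
time_s: 9.55
position: [0.5716, 0.0024, 0.0282]
ee_rot: [0.713, -0.701, 0.0, -0.0]
wrist_force: [0.0, 0.3, 0.0]
finger_gap: 0.0271
finger_force: 59.4
```

{"op": "arm_command", "data": {
  "plan": [
    [3.5,0,0,0,0],
    [4.5,0,0,0,0],
    [5.2,0,0,0,0],
    [5.2,0,0,0,0],
    [5.2,0,0,0,0],
    [5.2,0,0,-3,0],
    [5.2,0,0,-6,0],
    [5.2,0,0,-10,0],
    [5.2,0,0,-10,0]
  ]
}}

```text
time_s: 10.68
position: [0.5737, 0.0028, 0.1315]
ee_rot: [0.713, -0.701, 0.002, -0.003]
wrist_force: [1.1, -0.5, -0.8]
finger_gap: 0.0516
finger_force: 0.0
```

```bash
python3 - <<'E'
from h import *
goto((.573,-.0965,.13),170)
b=get_image("side")
u,v=map(int,proj(b,(.572,.0036,.04)))
cv2.imwrite(f"pics/rel.png",cv2.resize(b["pixels"][v-40:v+40,u-50:u+50,::-1],(750,600),interpolation=cv2.INTER_CUBIC))
E
```

```text
shift [9.93 0.23 0.14] turn 10.941415571279322 cur psi -179.06 j6 -0.33 tcp [0.5737 0.0028 0.1315]
```

View pics/rel.png

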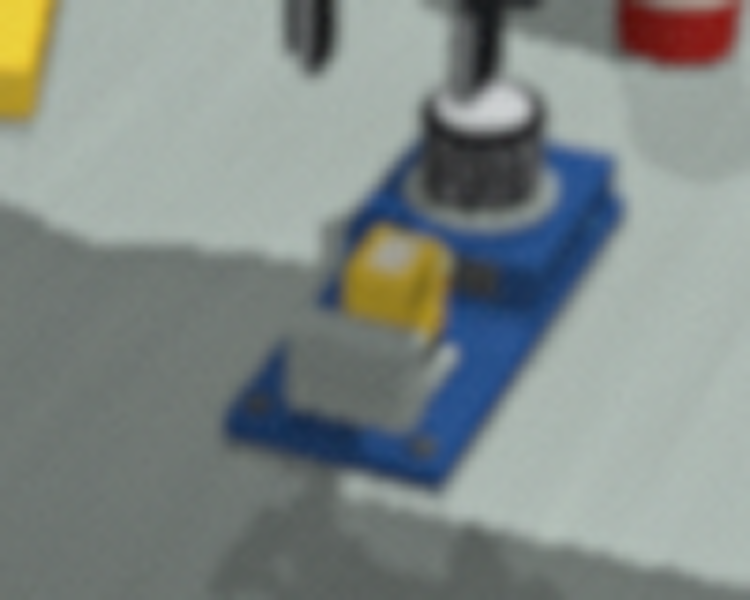

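The relay stands seated and upright between the anvil and the pad, with its top at (395,250) in the crop. The fingers are clear of it. Next I'll move over the dial, turning back counterclockwise to gain wrist range.

```bash
python3 - <<'E'
from h import *
a=get_image("top")
c=blob(a,(0,0,150),(179,80,255),(470,170,505,200));print("can top",ray(a,487,185,.17), ray(a,470,205,.02))
E
```

```text
can top [ 0.56005636 -0.31322816  0.17      ] [ 0.53978578 -0.31491306  0.02      ]
```

{"op": "arm_command", "data": {
  "plan": [
    [8.5,3,0.1,0,-10],
    [8.5,6,0.2,0,-20],
    [8.5,9,0.2,0,-30],
    [8.5,9.9,0.2,0,-40],
    [8.5,9.9,0.2,0,-50],
    [8.5,9.9,0.2,0,-60],
    [8.5,9.9,0.2,0,-70],
    [8.5,9.9,0.2,0,-80],
    [8.5,9.9,0.2,0,-90],
    [8.5,9.9,0.2,0,-100]
  ]
}}

```text
time_s: 12.02
position: [0.5702, -0.0967, 0.1265]
ee_rot: [0.995, 0.098, -0.001, -0.0]
wrist_force: [0.1, 0.1, -0.2]
finger_gap: 0.0848
finger_force: 0.0
```

{"op": "arm_command", "data": {
  "plan": [
    [8.5,0,0,0,-10],
    [8.5,0,0,0,-20],
    [8.5,0,0,0,-30],
    [8.5,0,0,0,-40],
    [8.5,0,0,0,-50],
    [8.5,0,0,0,-60],
    [8.5,0,0,0,-60]
  ]
}}

```text
time_s: 12.9
position: [0.5704, -0.0967, 0.1267]
ee_rot: [0.815, 0.58, -0.001, -0.001]
wrist_force: [1.0, 0.1, 0.5]
finger_gap: 0.0849
finger_force: 0.0
```

```bash
python3 - <<'E'
from h import *
goto((.5735,-.0965,.042),170)
E
```

```text
shift [0.13 0.31 8.47] turn -9.166124164653581 cur psi -19.17 j6 2.64 tcp [ 0.5704 -0.0967  0.1267]
```

{"op": "arm_command", "data": {
  "plan": [
    [8.5,0.1,0.3,4,0],
    [8.5,0.1,0.3,7,0],
    [8.5,0.1,0.3,8.4,0],
    [8.5,0.1,0.3,8.4,0],
    [6,0.1,0.3,8.4,0],
    [4,0.1,0.3,8.4,0],
    [4,0.1,0.3,8.4,0],
    [4,0.1,0.3,8.4,0],
    [4,0.1,0.3,8.4,0]
  ]
}}

```text
time_s: 14.02
position: [0.5745, -0.0965, 0.0456]
ee_rot: [0.815, 0.58, 0.001, 0.0]
wrist_force: [-3.7, 3.0, 7.5]
finger_gap: 0.048
finger_force: 60.8
```

```bash
cat > t.py <<'E'
from h import *
s=read_state();M=s["ee_rot"];print("t",s["time_s"],"psi",np.degrees(2*np.arctan2(M[1],M[0])).round(2),"tz",s["torque"].round(3),"F",s["wrist_force"].round(1),"j6",s["joint_pos"][5].round(3),"pos",s["position"].round(4),s["finger_gap"].round(4))
E
python3 t.py
```

```text
Traceback (most recent call last):
  File "t.py", line 2, in <module>
    s=read_state();M=s["ee_rot"];print("t",s["time_s"],"psi",np.degrees(2*np.arctan2(M[1],M[0])).round(2),"tz",s["torque"].round(3),"F",s["wrist_force"].round(1),"j6",s["joint_pos"][5].round(3),"pos",s["position"].round(4),s["finger_gap"].round(4))
                                                                                                                                                                                                                               ^^^^^^^^^^^^^^^^^^^^^
AttributeError: 'float' object has no attribute 'round'
```

```bash
sed -i 's/,s\["finger_gap"\].round(4)//' t.py; python3 t.py
```

```text
t 14.025 psi 70.9 tz [ 0.647  1.144 -0.033] F [-3.7  3.   7.5] j6 2.639 pos [ 0.5745 -0.0965  0.0456]
```

{"op": "arm_command", "data": {
  "plan": [
    [4,0,0,0,3],
    [4,0,0,0,6],
    [4,0,0,0,6]
  ]
}}

```text
time_s: 14.4
position: [0.5744, -0.0965, 0.0456]
ee_rot: [0.844, 0.536, 0.001, 0.0]
wrist_force: [-4.1, 2.0, 7.5]
finger_gap: 0.0486
finger_force: 60.8
```

```bash
python3 t.py
```

```text
t 14.4 psi 64.86 tz [6.960e-01 1.234e+00 1.000e-03] F [-4.1  2.   7.5] j6 2.534 pos [ 0.5744 -0.0965  0.0456]
```

{"op": "arm_command", "data": {
  "plan": [
    [4,0,0,0,3],
    [4,0,0,0,6],
    [4,0,0,0,6]
  ]
}}

```text
time_s: 14.78
position: [0.5744, -0.0965, 0.0456]
ee_rot: [0.871, 0.491, 0.001, 0.0]
wrist_force: [-3.2, 2.2, 7.5]
finger_gap: 0.0488
finger_force: 60.8
```

```bash
python3 t.py
```

```text
t 14.775 psi 58.87 tz [ 0.716  1.339 -0.002] F [-3.2  2.2  7.5] j6 2.429 pos [ 0.5744 -0.0965  0.0456]
```

{"op": "arm_command", "data": {
  "plan": [
    [4,0,0,0,3],
    [4,0,0,0,6],
    [4,0,0,0,6]
  ]
}}

```text
time_s: 15.15
position: [0.5743, -0.0965, 0.0456]
ee_rot: [0.895, 0.445, 0.001, 0.0]
wrist_force: [-3.5, 2.5, 7.3]
finger_gap: 0.0486
finger_force: 60.8
```

```bash
python3 t.py
```

```text
t 15.15 psi 52.86 tz [ 0.693  1.29  -0.022] F [-3.5  2.5  7.3] j6 2.324 pos [ 0.5743 -0.0965  0.0456]
```

{"op": "arm_command", "data": {
  "plan": [
    [4,0,0,0,3],
    [4,0,0,0,6],
    [4,0,0,0,6]
  ]
}}

```text
time_s: 15.52
position: [0.5743, -0.0965, 0.0456]
ee_rot: [0.918, 0.398, 0.001, 0.0]
wrist_force: [-4.8, 2.7, 7.2]
finger_gap: 0.0484
finger_force: 60.7
```

```bash
python3 t.py
```

```text
t 15.525 psi 46.87 tz [0.83  1.327 0.153] F [-4.8  2.7  7.2] j6 2.22 pos [ 0.5743 -0.0965  0.0456]
```

{"op": "arm_command", "data": {
  "plan": [
    [4,0,0,0,3],
    [4,0,0,0,6],
    [4,0,0,0,6]
  ]
}}

```text
time_s: 15.9
position: [0.5743, -0.0964, 0.0456]
ee_rot: [0.937, 0.35, 0.0, 0.0]
wrist_force: [-3.5, 3.2, 6.5]
finger_gap: 0.0488
finger_force: 60.6
```

```bash
python3 t.py
```

```text
t 15.9 psi 40.93 tz [0.962 1.483 0.498] F [-3.5  3.2  6.5] j6 2.116 pos [ 0.5743 -0.0964  0.0456]
```

Ramp onset is at about psi 49.5, so I expect clicks at about 40.5, 22.5 and 4.5.

{"op": "arm_command", "data": {
  "plan": [
    [4,0,0,0,2],
    [4,0,0,0,4],
    [4,0,0,0,4]
  ]
}}

```text
time_s: 16.27
position: [0.5743, -0.0965, 0.0456]
ee_rot: [0.949, 0.316, 0.0, 0.0]
wrist_force: [-4.9, 3.1, 7.8]
finger_gap: 0.0484
finger_force: 61.6
```

```bash
python3 t.py
```

```text
t 16.275 psi 36.89 tz [ 0.72   1.406 -0.024] F [-4.9  3.1  7.8] j6 2.045 pos [ 0.5743 -0.0965  0.0456]
```

{"op": "arm_command", "data": {
  "plan": [
    [4,0,0,0,2],
    [4,0,0,0,4],
    [4,0,0,0,4]
  ]
}}

```text
time_s: 16.65
position: [0.5743, -0.0965, 0.0456]
ee_rot: [0.959, 0.283, 0.0, -0.0]
wrist_force: [-3.9, 2.6, 7.0]
finger_gap: 0.0485
finger_force: 61.6
```

```bash
python3 t.py
```

```text
t 16.65 psi 32.88 tz [0.84  1.48  0.011] F [-3.9  2.6  7. ] j6 1.976 pos [ 0.5743 -0.0965  0.0456]
```

{"op": "arm_command", "data": {
  "plan": [
    [4,0,0,0,2],
    [4,0,0,0,4],
    [4,0,0,0,4]
  ]
}}

```text
time_s: 17.02
position: [0.5743, -0.0965, 0.0456]
ee_rot: [0.968, 0.249, 0.001, -0.0]
wrist_force: [-4.6, 2.1, 8.1]
finger_gap: 0.0486
finger_force: 61.6
```

```bash
python3 t.py
```

```text
t 17.025 psi 28.89 tz [0.891 1.465 0.099] F [-4.6  2.1  8.1] j6 1.906 pos [ 0.5743 -0.0965  0.0456]
```

{"op": "arm_command", "data": {
  "plan": [
    [4,0,0,0,2],
    [4,0,0,0,4],
    [4,0,0,0,4]
  ]
}}

```text
time_s: 17.4
position: [0.5742, -0.0964, 0.0456]
ee_rot: [0.976, 0.216, 0.0, 0.0]
wrist_force: [-4.5, 2.4, 8.4]
finger_gap: 0.0486
finger_force: 61.5
```

```bash
python3 t.py
```

```text
t 17.4 psi 24.92 tz [1.062 1.608 0.278] F [-4.5  2.4  8.4] j6 1.836 pos [ 0.5742 -0.0964  0.0456]
```

{"op": "arm_command", "data": {
  "plan": [
    [4,0,0,0,2],
    [4,0,0,0,4],
    [4,0,0,0,4]
  ]
}}

```text
time_s: 17.77
position: [0.5743, -0.0963, 0.0456]
ee_rot: [0.983, 0.182, 0.0, 0.0]
wrist_force: [-3.3, 3.4, 6.7]
finger_gap: 0.0487
finger_force: 61.5
```

```bash
python3 t.py
```

```text
t 17.775 psi 20.96 tz [1.085 1.526 0.563] F [-3.3  3.4  6.7] j6 1.767 pos [ 0.5743 -0.0963  0.0456]
```

{"op": "arm_command", "data": {
  "plan": [
    [4,0,0,0,2],
    [4,0,0,0,4],
    [4,0,0,0,4]
  ]
}}

```text
time_s: 18.15
position: [0.5742, -0.0964, 0.0456]
ee_rot: [0.989, 0.147, 0.0, -0.0]
wrist_force: [-4.4, 3.0, 7.5]
finger_gap: 0.0486
finger_force: 61.8
```

```bash
python3 t.py
```

```text
t 18.15 psi 16.88 tz [ 0.899  1.621 -0.035] F [-4.4  3.   7.5] j6 1.696 pos [ 0.5742 -0.0964  0.0456]
```

{"op": "arm_command", "data": {
  "plan": [
    [4,0,0,0,2],
    [4,0,0,0,4],
    [4,0,0,0,4]
  ]
}}

```text
time_s: 18.52
position: [0.5742, -0.0964, 0.0456]
ee_rot: [0.994, 0.112, 0.0, -0.0]
wrist_force: [-4.5, 3.0, 7.9]
finger_gap: 0.0483
finger_force: 61.7
```

```bash
python3 t.py
```

```text
t 18.525 psi 12.88 tz [ 0.985  1.636 -0.097] F [-4.5  3.   7.9] j6 1.627 pos [ 0.5742 -0.0964  0.0456]
```

{"op": "arm_command", "data": {
  "plan": [
    [4,0,0,0,2],
    [4,0,0,0,4],
    [4,0,0,0,4]
  ]
}}

```text
time_s: 18.9
position: [0.5742, -0.0964, 0.0456]
ee_rot: [0.997, 0.078, 0.0, -0.0]
wrist_force: [-4.5, 2.6, 7.9]
finger_gap: 0.0485
finger_force: 61.7
```

```bash
python3 t.py
```

```text
t 18.9 psi 8.91 tz [1.121 1.63  0.237] F [-4.5  2.6  7.9] j6 1.557 pos [ 0.5742 -0.0964  0.0456]
```

Two clicks passed, and the third ramp is under way.

{"op": "arm_command", "data": {
  "plan": [
    [4,0,0,0,2],
    [4,0,0,0,4],
    [4,0,0,0,4]
  ]
}}

```text
time_s: 19.27
position: [0.5742, -0.0963, 0.0456]
ee_rot: [0.999, 0.043, 0.0, -0.0]
wrist_force: [-4.4, 3.0, 7.8]
finger_gap: 0.0485
finger_force: 61.7
```

```bash
python3 t.py
```

```text
t 19.275 psi 4.95 tz [1.214 1.716 0.57 ] F [-4.4  3.   7.8] j6 1.488 pos [ 0.5742 -0.0963  0.0456]
```

{"op": "arm_command", "data": {
  "plan": [
    [4,0,0,0,1],
    [4,0,0,0,2],
    [4,0,0,0,2]
  ]
}}

```text
time_s: 19.65
position: [0.5742, -0.0963, 0.0456]
ee_rot: [1.0, 0.026, 0.0, -0.0]
wrist_force: [-4.1, 3.1, 7.9]
finger_gap: 0.0491
finger_force: 61.6
```

```bash
python3 t.py
```

```text
t 19.65 psi 2.98 tz [1.188 1.693 0.613] F [-4.1  3.1  7.9] j6 1.453 pos [ 0.5742 -0.0963  0.0456]
```

{"op": "arm_command", "data": {
  "plan": [
    [4,0,0,0,1],
    [4,0,0,0,2],
    [4,0,0,0,2]
  ]
}}

```text
time_s: 20.02
position: [0.5741, -0.0964, 0.0456]
ee_rot: [1.0, 0.008, 0.0, -0.0]
wrist_force: [-4.1, 3.6, 8.1]
finger_gap: 0.0484
finger_force: 61.9
```

```bash
python3 t.py
```

```text
t 20.025 psi 0.89 tz [1.085 1.701 0.028] F [-4.1  3.6  8.1] j6 1.417 pos [ 0.5741 -0.0964  0.0456]
```

The torque dropped to zero, so that was the third click. I'll let go and lift.

{"op": "arm_command", "data": {
  "plan": [
    [5.5,0,0,0,0],
    [6.5,0,0,0,0],
    [6.5,0,0,0,0],
    [6.5,0,0,0,0],
    [6.5,0,0,-4,0],
    [6.5,0,0,-9,0],
    [6.5,0,0,-14,0],
    [6.5,0,0,-14,0],
    [6.5,0,0,-14,0]
  ]
}}

```text
time_s: 21.15
position: [0.574, -0.0967, 0.1839]
ee_rot: [1.0, 0.008, 0.0, -0.0]
wrist_force: [-0.8, 0.5, -0.2]
finger_gap: 0.0652
finger_force: 0.0
```

```bash
python3 t.py; python3 - <<'E'
from h import *
b=get_image("side")
u,v=map(int,proj(b,(.572,.0036,.04)))
cv2.imwrite(f"pics/fin.png",cv2.resize(b["pixels"][v-40:v+40,u-50:u+50,::-1],(750,600),interpolation=cv2.INTER_CUBIC))
E
```

```text
t 21.15 psi 0.89 tz [0.021 0.073 0.028] F [-0.8  0.5 -0.2] j6 1.418 pos [ 0.574  -0.0967  0.1839]
```

View pics/fin.png

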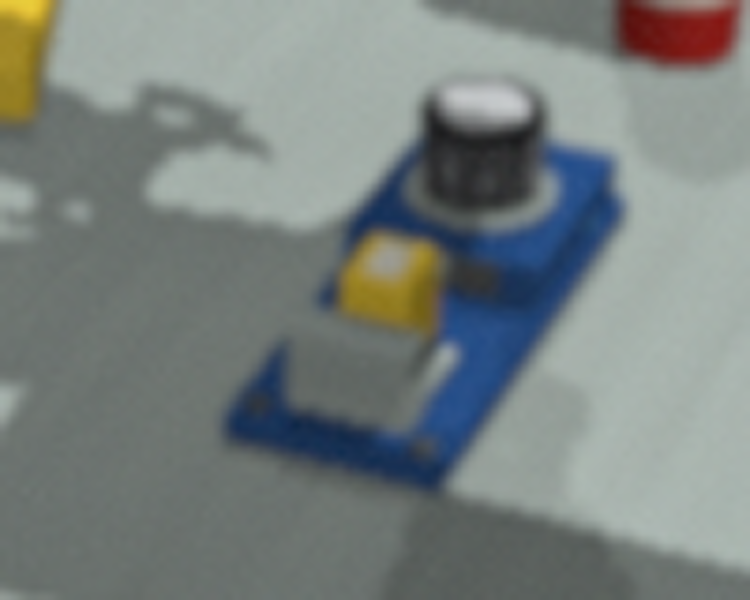

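The relay, with its top at (390,255) in the crop, stands upright and has slid against the anvil. The gripper is clear of everything.

```bash
python3 -c "from plant import hand_in; print(hand_in())"
```

```text
the job is handed in; nothing more can be done
None
```

The job is handed in: the relay stands upright and released in the blue clamp's nest, the dial was turned exactly three felt clicks and let go, and nothing else was touched; the pad force itself was not measured.

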